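# Swing the delivery spout over the blue beaker and clamp it

### The arm

A 7-joint arm with a two-finger parallel gripper is mounted at the origin on the work surface. World frame = base frame: x ahead of the robot, y to its left, z up, the work surface at z = 0. Lengths are in m, angles in rad, forces in N, time in s.
With the tool pointing down it reaches from about 0.4 to 0.75 m from the base axis. Payload 19.5 kg.
Tool frame: the origin (TCP) lies on the centre line of the jaws, within the pads' length; the fingertips stand 14 mm ahead of it and the grasp point (between the pads) lies 5 mm behind it (arm.tip_extent is the distance from the TCP to the fingertips, in m); z points along the fingers, y is the line along which they close (so a half turn about z gives the same grasp; the last joint's range is limited). The gripper opens to 85 mm and grips with 20 to 120 N. Pads are 22 mm wide; open, the fingers measure 114 mm over their backs; the gripper's body (76 mm by 85 mm) begins 54 mm behind the grasp point. The pads swing forward as they close: fully open they stand 13 mm farther back than shut.
Start: joints at [-1.276, 0.707, -0.028, 1.485, 0.022, 0.951, -0.075], TCP at [0.19, 0.543, 0.245] pointing down, gripper open.
Joint ranges: [-2.71, 2.71], [-0.32, 2.16], [-1.57, 1.52], [0, 2.45], [-1.46, 4.6], [0, 2.02], [-2.83, 2.83]. Speed limits (rad/s): [1.89, 1.89, 2.57, 2.57, 3.01, 3.01, 3.01].

### API

Orientations are given as a unit quaternion [w, x, y, z].
In Python, from plant import arm, imaging gives the robot as it stands.
- The arm moves only by the tool move_arm, never from a script. Its argument "targets" is text: rows parted by semicolons, each of 4 numbers parted by spaces: the shift along the tool's x, y, z in m, then the turn about the tool's z in degrees. A call has 1 to 5 rows; each row is the pose to reach, as a shift and turn from the pose commanded when the call began, along the tool's axes at that moment; what a row does not reach only later rows make up. A row lasts 1/8 s, in which the tool goes at most 62.5 mm and 10.7 degrees, less where a joint would pass 70% of its speed; a pose out of reach is approached as far as the arm can. A call with a gripper value outside its range is refused whole. "gripper" is the opening, from 0 (shut) to 1 (fully open), set as the call begins (left out, the last holds). The fingers move at their own pace and stop on an object; "squeeze" is the grip in N (left out, the last holds). Time passes only in rows, so rows that repeat a pose let the fingers close. It gives the time, the measured TCP pose, the force, the opening and the grip force at its end, in the units of the state.
- arm.sense(): the state, without advancing time (a new reading comes with each control period).
- imaging.snapshot(name): name is "scene" or "top" or "wrist"; returns a dict with "img" (480x640x3 uint8, red, green, blue), "mtx" (3x3 intrinsics, pixels), "k1" (the pictures are not rectified: a ray, as slopes to the right and down, at radius r is drawn at 1 + k1 r^2 times it, then the intrinsics apply), "origin" and "rotation" of the camera in the world. Camera axes: x right, y down, z forward; pixel columns grow to the right and rows downward; lengths in m; the calibration is good to about 2 mm. A picture is of the moment at which its call begins. There is no depth.
- arm.finish_job(): hands the job in; it is judged then, once.
The state is a dict: "time_s": time; "joint_positions": joint angles; "dq": joint speeds; "effort": joint torques, N m; "tcp_pos": TCP position; "tool_rot": TCP orientation; "contact_force": force on the tool from outside, world axes, zero at the start; "torque": the same for the moment, N m; "gripper_width": finger opening in m; "grasp_force": force on a finger pad.
Only numpy, scipy, OpenCV 4.12 (cv2) and the standard library are available. Lean on these libraries where they do the work, as an engineer would, in place of code of your own. Each camera call takes 0.05 s, during which the arm holds its last target. There are 200 camera calls.

### The job

Push the swivelling spout arm round with a fingertip until its outlet hangs over the middle of the blue beaker. Then push the red-ball clamp lever on top of the column clockwise, seen from above, all the way to its stop, leaving the spout where it is. Push gently and leave the beakers and everything else on the bench standing where they are.

Things in the scene. Friction and masses are not known exactly. Their poses are not given: they have to be found in the camera images.
- stand: fixed grey column, 125 mm tall, 42 mm across, foot 116 mm across; spout arm and clamp lever turn about its axis. Origin: centre of its underside, z up; its x axis points away from the robot, give or take 0.3 rad. Four beakers stand about 130 mm from its axis, in any order, at about 47 and 95 degrees to either side of its -x axis
- pivot (a point): point on the turning axis of both spout arm and clamp lever, at the mid-height of the spout arm, 139 mm above the bench
- spout (a joint): angle of the spout arm in rad: 0 when it points along the stand's -x axis; grows anticlockwise seen from above (so towards the stand's -y side); stops at -1.9 and 1.9. It turns freely with a light friction (about 2 N pushed sideways at 100 mm from the axis) and stays where it is left, clamped or not
- spout_outlet (a point): lower end of the steel outlet (12 mm across) under the yellow block (22 mm across, top at 152 mm) at the tip of the spout arm, 130 mm from the axis, 107 mm above the bench. The arm is a straight level aluminium bar 16 mm wide, 128 to 150 mm above the bench, from a grey hub (58 mm across, top at 155 mm) to the yellow block
- spout_middle (a point): point inside the spout bar on its centre line, 100 mm from the axis, 139 mm above the bench: push the side of the bar about here
- clamp (a joint): angle of the clamp lever in rad: 0 with the lever fully open, grows clockwise seen from above to its stop at 1.6. At 0 the lever points 40 degrees to the left (anticlockwise from above) of the stand's +x axis, at the stop 52 degrees to the right of it. It needs about 3 N at the ball and stays where it is left
- clamp_ball (a point): centre of the red ball (24 mm across) at the end of the clamp lever, 70 mm from the axis and 200 mm above the bench, on an upright pin of 14 mm that rises from the level steel lever bar (12 mm thick, its lower side about 165 mm above the bench); push the side of ball and pin
- blue_beaker: loose open blue beaker, 90 mm tall, mouth 70 mm across outside and 62 mm inside; origin at the centre of its underside, z up
- white_beaker: loose open white beaker, 90 mm tall, mouth 70 mm across outside and 62 mm inside; origin at the centre of its underside, z up
- amber_beaker: loose open amber glass beaker, 90 mm tall, mouth 70 mm across outside and 62 mm inside; origin at the centre of its underside, z up
- green_beaker: loose open green beaker, 90 mm tall, mouth 70 mm across outside and 62 mm inside; origin at the centre of its underside, z up
- reagent: loose amber bottle, 130 mm tall, 60 mm across; origin at the centre of its underside
- weight: loose brass weight with a knob, 58 mm tall, 44 mm across; origin at the centre of its underside
- screwdriver: loose screwdriver lying on the bench along its x axis; origin under its middle
Not all that is in view belongs to the job. What is shaped like the stand but orange or pink is not meant. Of the things that look like the green_beaker, take the one that is farthest to the robot's right at the start.

How it is judged:
On the way, in this order (a step that is already met when the one before it is completed fails the run):
1. the spout's outlet is over the blue beaker (horizontal distance between spout_outlet and blue_beaker below 0.02 m), for 0.3 s.
2. the clamp lever is pushed clockwise to its stop (value of joint clamp above 1.45 rad), for 0.2 s.
At the end, for the whole second after the job is handed in: the outlet is within 20 mm, measured level, of the blue beaker's axis and at rest; the clamp lever is past 1.45 rad (stop at 1.6); all four beakers, bottle, weight and screwdriver are within 15 mm of where they began, the beakers upright (horizontal distance between spout_outlet and blue_beaker below 0.02 m and value of joint clamp above 1.45 rad and velocity of joint spout between -0.05 and 0.05 rad/s and distance of each of blue_beaker, white_beaker, amber_beaker, green_beaker, reagent, weight, screwdriver from where it was at the start of the episode below 0.015 m and angle between each of blue_beaker, white_beaker, amber_beaker, green_beaker's own z axis and vertical below 0.1 rad); the robot touches nothing.
It fails at once if the clamp lever is closed (past 0.8 rad) while the outlet is not over the blue beaker (value of joint clamp above 0.8 rad and horizontal distance between spout_outlet and blue_beaker above 0.025 m).
It fails at once if a beaker, the bottle, the weight or the screwdriver is lifted, carried or knocked more than 15 mm from its place (distance of any of blue_beaker, white_beaker, amber_beaker, green_beaker, reagent, weight, screwdriver from where it was at the start of the episode above 0.015 m).
It fails at once if the fingers press on the stand, spout or clamp lever with more than 45 N (contact force between the fingers and stand above 45 N).
It also fails if it takes over 56 s, if anything falls off the work surface, if the arm or the gripper's body presses on something with over 40 N, if the wrist force passes 120 N, or if a joint passes its speed limit or range.

## Working session

There is one attempt and no reset: what is moved stays moved. The work goes in short steps, Python scripts to look and compute and a tool call to move; the robot and the scene stay as the last step left them, time stands still between calls to the robot, and variables do not carry over. Pictures are saved under pics/ and viewed, at most 10 in all, crops included, and the job is handed in when it is done.

Besides the shell and the picture viewer there is one more tool, called after ">>>" by a JSON object that holds its "name" and its "arguments". move_arm: Moves the arm, as the interface text tells. Its arguments: {"type":"object","properties":{"targets":{"type":"string"},"gripper":{"type":"number"},"squeeze":{"type":"number"}},"required":["targets"]}

```bash
ls; mkdir -p pics
cat > h.py <<'E'
import numpy as np,cv2
from plant import arm,imaging
def ray(s,u,v):
    K=s["mtx"];d=np.array([(u-K[0][2])/K[0][0],(v-K[1][2])/K[1][1]]);x=d.copy()
    for _ in range(20): x=d/(1+s["k1"]*(x@x))
    return np.array(s["origin"]),np.array(s["rotation"])@np.array([x[0],x[1],1])
def onz(s,u,v,z):
    o,d=ray(s,u,v);return o+d*(z-o[2])/d[2]
def proj(s,p):
    c=np.array(s["rotation"]).T@(np.array(p)-np.array(s["origin"]));x=c[:2]/c[2];x=x*(1+s["k1"]*(x@x))
    K=s["mtx"];return K[0][0]*x[0]+K[0][2],K[1][1]*x[1]+K[1][2]
E
python3 - <<'E'
from h import *
import pickle
d={}
for n in("top","scene"):
    s=imaging.snapshot(n);d[n]=s;cv2.imwrite(f"pics/{n}0.png",s["img"][:,:,::-1]);print(n,s["origin"],s["rotation"],s["mtx"],s["k1"])
pickle.dump(d,open("s0.pkl","wb"));st=arm.sense();print(st["tcp_pos"],st["tool_rot"],st["time_s"])
E
```

```text
pics
top [0.27939621 0.01484152 1.54389122] [ 0.04151356 -0.70426623  0.70739453 -0.04334381] [[511.82005042   0.         313.21065901]
 [  0.         511.82005042 236.59964177]
 [  0.           0.           1.        ]] -0.12714217270395478
scene [ 1.32024826 -0.84834706  0.93641276] [-0.43865748  0.80390857  0.35857839 -0.18092034] [[605.71824459   0.         318.23008669]
 [  0.         605.71824459 241.71803254]
 [  0.           0.           1.        ]] -0.162316288653643
[0.18994109 0.54249052 0.24489203] [-6.23940571e-05  1.67604103e-01  9.85854269e-01 -4.70440870e-04] 0.1
```

View pics/top0.png

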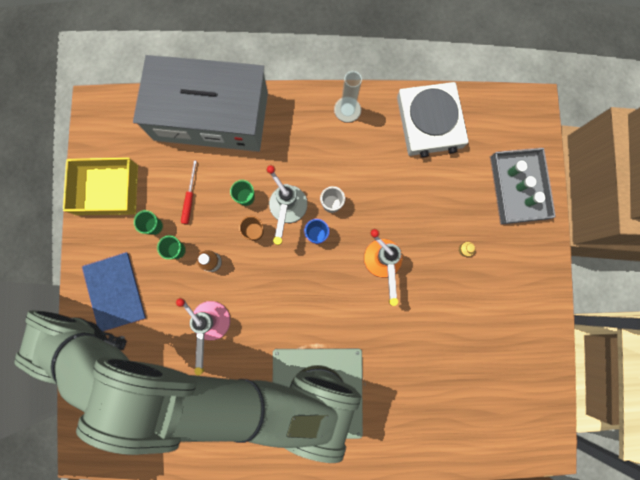

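View pics/scene0.png

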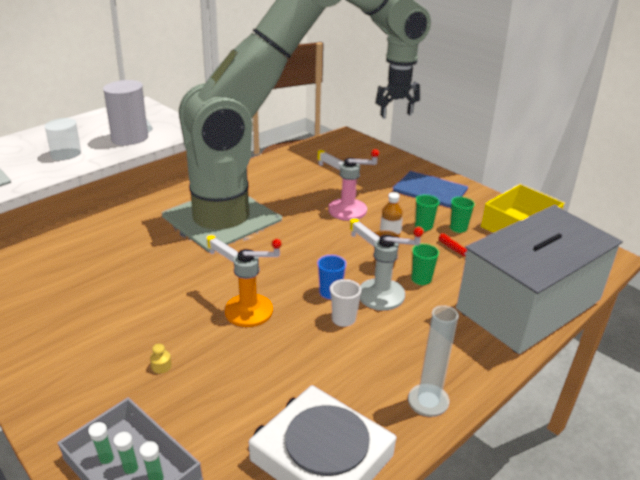

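Candidates, top view: the stand could be grey (288,204), orange (383,257) or pink (210,320). Grey is the one meant, because orange and pink are ruled out. The green beaker could be at (242,193), (147,223) or (170,247). I take (242,193), the farthest to the robot's right (-y is right in the picture) and next to the grey stand. The blue beaker is at (317,232), the grey stand's yellow spout tip at (278,240) and its red ball at (271,170).

```bash
cat > m.py <<'E'
from h import *
def blob(s,roi,f,minA=15):
    x0,y0,x1,y1=roi;im=s["img"][y0:y1,x0:x1];hsv=cv2.cvtColor(im,cv2.COLOR_RGB2HSV).astype(int)
    m=f(hsv[...,0],hsv[...,1],hsv[...,2]).astype(np.uint8)
    n,l,st,c=cv2.connectedComponentsWithStats(m)
    if n<2:return None
    i=1+np.argmax(st[1:,4]);cn=cv2.findContours((l==i).astype(np.uint8),0,1)[0][0]
    (ex,ey),r=cv2.minEnclosingCircle(cn)
    return c[i][0]+x0,c[i][1]+y0,ex+x0,ey+y0,r,st[i][4]
red=lambda h,s,v:((h<6)|(h>174))&(s>150)&(v>90)
yel=lambda h,s,v:(h>22)&(h<34)&(s>140)&(v>140)
blu=lambda h,s,v:(h>105)&(h<130)&(s>120)&(v>50)
grn=lambda h,s,v:(h>55)&(h<85)&(s>120)&(v>40)
wht=lambda h,s,v:(s<40)&(v>125)
E
python3 - <<'E'
from m import *
import pickle
s=pickle.load(open("s0.pkl","rb"))["top"]
for n,roi,f,z in [("ball",(255,155,285,182),red,.2),("tip",(265,228,292,250),yel,.152),("blue",(298,212,336,252),blu,.09),("green",(224,175,260,210),grn,.09),("white",(318,185,350,215),wht,.09),("foot",(265,180,312,226),lambda h,s,v:(s<60)&(v>90),.0)]:
    b=blob(s,roi,f);print(n,np.round(b,1),np.round(onz(s,b[0],b[1],z),4),np.round(onz(s,b[2],b[3],z),4))
im=s["img"][150:265,215:360,::-1];cv2.imwrite("pics/c1.png",cv2.resize(im,None,fx=5,fy=5,interpolation=cv2.INTER_CUBIC))
E
```

```text
Traceback (most recent call last):
  File "h.py", line 8, in onz
    o,d=ray(s,u,v);return o+d*(z-o[2])/d[2]
        ~~~^^^^^^^
  File "h.py", line 6, in ray
    return np.array(s["origin"]),np.array(s["rotation"])@np.array([x[0],x[1],1])
                                 ~~~~~~~~~~~~~~~~~~~~~~~^~~~~~~~~~~~~~~~~~~~~~~~
ValueError: matmul: Input operand 1 has a mismatch in its core dimension 0, with gufunc signature (n?,k),(k,m?)->(n?,m?) (size 3 is different from 4)
```

```bash
sed -i 's/np.array(s\["rotation"\])/R(s)/g' h.py
cat >> h.py <<'E'
from scipy.spatial.transform import Rotation
def R(s): return Rotation.from_quat(np.roll(s["rotation"],-1)).as_matrix()
E
python3 - <<'E'
from m import *
import pickle
s=pickle.load(open("s0.pkl","rb"))["top"]
for n,roi,f,z in [("ball",(255,155,285,182),red,.2),("tip",(265,228,292,250),yel,.152),("blue",(298,212,336,252),blu,.09),("green",(224,175,260,210),grn,.09),("white",(318,185,350,215),wht,.09),("foot",(265,180,312,226),lambda h,s,v:(s<60)&(v>90),.0)]:
    b=blob(s,roi,f);print(n,np.round(b,1),np.round(onz(s,b[0],b[1],z),4),np.round(onz(s,b[2],b[3],z),4))
print(Rotation.from_quat(np.roll(arm.sense()["tool_rot"],-1)).as_matrix().round(3))
im=s["img"][150:265,215:360,::-1];cv2.imwrite("pics/c1.png",cv2.resize(im,None,fx=5,fy=5,interpolation=cv2.INTER_CUBIC))
E
```

```text
ball [270.  168.9 270.  169.    3.6  44. ] [0.6258 0.1265 0.2   ] [0.6256 0.1266 0.2   ]
tip [277.  240.6 277.  240.2   4.4  55. ] [0.4368 0.11   0.152 ] [0.4378 0.11   0.152 ]
blue [316.3 230.8 316.2 230.8  12.2 439. ] [0.4714 0.0016 0.09  ] [0.4714 0.002  0.09  ]
green [242.5 192.4 242.7 192.7  12.  406. ] [0.5847 0.2151 0.09  ] [0.5838 0.2145 0.09  ]
white [332.9 199.9 332.2 198.5  12.2 367. ] [ 0.5614 -0.0466  0.09  ] [ 0.5655 -0.0446  0.09  ]
foot [ 287.3  204.2  283.3  202.2   23.7 1081. ] [0.566  0.0895 0.    ] [0.5724 0.1016 0.    ]
[[-0.944  0.33  -0.   ]
 [ 0.33   0.944 -0.001]
 [-0.    -0.001 -1.   ]]
```

View pics/c1.png

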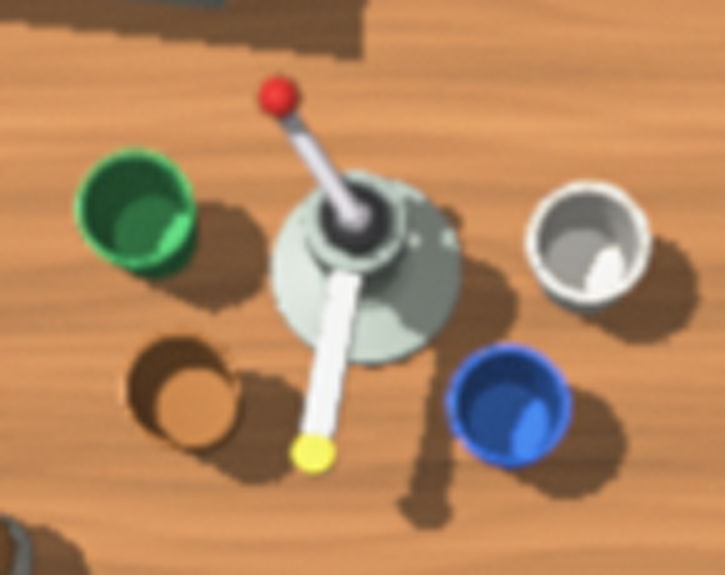

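The crop confirms it: grey stand with its foot centre at crop (366,268), hub at (355,215), yellow tip at (313,454), ball at (279,97). Blue is at (508,405), right of the tip, so the spout turns anticlockwise.

```bash
cat > g.py <<'E'
from m import *
from scipy.optimize import least_squares
def rows(wps,z=None):
    "wps: (x,y,z,yaw_deg of tool y). prints tool-frame rows from current pose"
    st=arm.sense();M=Rotation.from_quat(np.roll(st["tool_rot"],-1)).as_matrix();p=st["tcp_pos"]
    y0=np.degrees(np.arctan2(M[1,1],M[0,1]));out=[]
    for w in wps:
        d=M.T@(np.array(w[:3])-p);t=-((w[3]-y0+180)%360-180);out.append("%.3f %.3f %.3f %.1f"%(*d,t))
    print("; ".join(out))
def u(a):a=np.radians(a);return np.array([np.cos(a),np.sin(a)])
E
python3 - <<'E'
from g import *
import pickle
s=pickle.load(open("s0.pkl","rb"))["top"]
f=onz(s,287.7,203.2,.008);h=onz(s,285.6,192.6,.168);print(f,h,arm.tip_extent)
tip=np.array([.4373,.11]);ball=np.array([.6257,.1265]);
r=least_squares(lambda a:[np.hypot(*(a-tip))-.13,np.hypot(*(a-ball))-.07,*(a-f[:2]),*(a-h[:2])],[.566,.088]);A=r.x;print(A,r.fun)
B=np.array([.4714,.0018])
ang=lambda v:np.degrees(np.arctan2(v[1],v[0]))%360
print(ang(tip-A),ang(ball-A),ang(B-A),np.hypot(*(B-A)))
th=ang(tip-A);P=A+.1*u(th)-.04*u(th+90)
p=arm.sense()["tcp_pos"]
W=[(*(p[:2]+(P-p[:2])*k/8),.29-.0*k,70.7+(th-90-70.7)*k/8) for k in range(1,9)]
print(P);rows(W)
E
```

```text
[0.56760971 0.08774352 0.008     ] [0.56713262 0.0859743  0.168     ] 0.014
[0.56689416 0.08719895] [ 0.00158471  0.00072976 -0.00071555 -0.00054457 -0.00023846  0.00122466]
170.02139797723902 33.75555312769932 221.80577293314857 0.1281097835246582
[0.47533813 0.14392189]
-0.050 -0.035 -0.045 -1.2; -0.100 -0.071 -0.045 -2.3; -0.150 -0.106 -0.045 -3.5; -0.201 -0.141 -0.045 -4.7; -0.251 -0.176 -0.045 -5.8; -0.301 -0.211 -0.045 -7.0; -0.351 -0.247 -0.045 -8.2; -0.401 -0.282 -0.045 -9.3
```

>>> {"name": "move_arm", "arguments": {"targets": "-0.04 -0.03 -0.03 -1; -0.085 -0.06 -0.045 -3; -0.13 -0.09 -0.045 -5; -0.175 -0.125 -0.045 -7; -0.22 -0.155 -0.045 -9.3", "gripper": 0}}

```text
time_s: 0.72
tcp_pos: [0.3471, 0.322, 0.2903]
tool_rot: [-0.0, 0.087, 0.996, -0.0]
contact_force: [1.2, 0.9, -0.4]
gripper_width: -0.0
grasp_force: 0.0
```

Run:
```python
from g import *
rows([(.4753,.1439,.29,80),(.4753,.1439,.144,80)])
```

```text
-0.157 -0.153 0.000 0.1; -0.157 -0.153 0.146 0.1
```

>>> {"name": "move_arm", "arguments": {"targets": "-0.04 -0.04 0 0; -0.08 -0.08 0 0; -0.12 -0.12 0 0; -0.157 -0.153 0 0; -0.157 -0.153 0.03 0"}}

```text
time_s: 1.35
tcp_pos: [0.4767, 0.1427, 0.2606]
tool_rot: [0.001, 0.09, 0.996, -0.0]
contact_force: [-0.2, 1.6, -0.7]
gripper_width: 0.0
grasp_force: 0.0
```

Run:
```python
from g import *
for i in range(1):
    s=imaging.snapshot("top");w=imaging.snapshot("scene")
cv2.imwrite("pics/t2.png",np.hstack([cv2.resize(s["img"][150:290,190:350,::-1],(400,350)),cv2.resize(w["img"][140:340,280:480,::-1],(350,350))]))
rows([(.4753,.1439,.144,80)])
```

```text
-0.002 -0.001 0.114 -0.1
```

View pics/t2.png

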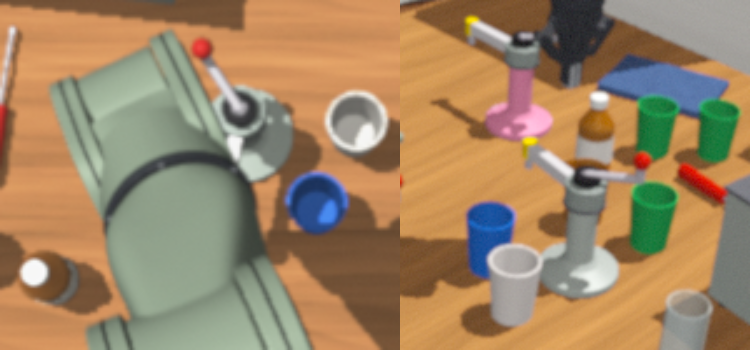

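The pictures show the arm hovering, its closed fingers at composite (573,80). It hides the spout from above, but the scene view shows the yellow tip at (529,150), so I'll track that. Descending beside the bar.

>>> {"name": "move_arm", "arguments": {"targets": "0 0 0.04 0; 0 0 0.08 0; 0 0 0.117 0; 0 0 0.117 0"}}

```text
time_s: 1.95
tcp_pos: [0.4737, 0.1461, 0.1426]
tool_rot: [-0.001, 0.087, 0.996, -0.001]
contact_force: [1.2, -0.2, 1.2]
gripper_width: 0.0001
grasp_force: 0.0
```

Run:
```python
from g import *
A=np.array([.5669,.0872])
def pose(th,off): return (*(A+.1*u(th)-off*u(th+90)),.144,th-90)
print(arm.sense()["tcp_pos"])
rows([pose(170,.033),pose(170,.026),pose(174,.024),pose(178,.024),pose(182,.024)])
s=imaging.snapshot("scene");b=blob(s,(330,200,375,255),yel);print(b)
print(proj(s,(*(A+.13*u(170)),.145)))
```

```text
[0.47367637 0.14611334 0.14258163]
-0.002 -0.009 -0.001 0.1; -0.002 -0.016 -0.001 0.1; -0.001 -0.025 -0.001 -3.9; 0.000 -0.032 -0.001 -7.9; 0.001 -0.039 -0.001 -11.9
(np.float64(352.6578947368421), np.float64(223.3421052631579), 354.0, 224.5, 5.4084272384643555, np.int32(38))
(np.float64(353.54117186469335), np.float64(221.65048896882908))
```

>>> {"name": "move_arm", "arguments": {"targets": "-0.002 -0.009 0 0; -0.002 -0.016 0 0; -0.001 -0.024 0 -4; 0 -0.031 0 -8; 0.001 -0.038 0 -12"}}

```text
time_s: 2.62
tcp_pos: [0.4673, 0.108, 0.1442]
tool_rot: [0.001, -0.018, 1.0, 0.0]
contact_force: [2.1, 1.6, -0.3]
gripper_width: 0.0001
grasp_force: 1.0
```

```bash
cat > est.py <<'E'
from g import *
A=np.array([.5669,.0872])
def tipang(s,lo=160,hi=235):
    # ray to tip at z=.145, angle about axis
    best=None
    b=blob(s,(260,200,375,300),yel)
    p=onz(s,b[0],b[1],.144);d=p[:2]-A
    return b[:2],b[5],np.hypot(*d),np.degrees(np.arctan2(d[1],d[0]))%360
def pose(th,off): return (*(A+.1*u(th)-off*u(th+90)),.144,th-90)
E
python3 - <<'E'
from est import *
print(tipang(imaging.snapshot("scene")));rows([pose(t,.023) for t in (186,190,194,198,202)])
E
```

```text
((np.float64(346.04347826086956), np.float64(225.97826086956522)), np.int32(46), np.float64(0.12687789286627482), np.float64(182.3474725862377))
0.002 -0.007 0.000 -3.7; 0.003 -0.014 0.000 -7.7; 0.004 -0.022 0.000 -11.7; 0.004 -0.029 0.000 -15.7; 0.003 -0.036 0.000 -19.7
```

>>> {"name": "move_arm", "arguments": {"targets": "0.002 -0.007 0 -4; 0.003 -0.014 0 -8; 0.004 -0.022 0 -12; 0.004 -0.029 0 -16; 0.003 -0.036 0 -20"}}

```text
time_s: 3.3
tcp_pos: [0.4651, 0.072, 0.1439]
tool_rot: [0.0, -0.191, 0.982, -0.0]
contact_force: [-2.7, 1.5, 0.6]
gripper_width: 0.0003
grasp_force: 1.1
```

Run:
```python
from est import *
print(tipang(imaging.snapshot("scene")));rows([pose(t,.023) for t in (205,209,213,216,218)])
```

```text
((np.float64(335.6393442622951), np.float64(233.78688524590163)), np.int32(61), np.float64(0.12785579126331784), np.float64(202.99431983802938))
0.001 -0.005 -0.000 -2.8; 0.002 -0.012 -0.000 -6.8; 0.002 -0.020 -0.000 -10.8; 0.002 -0.025 -0.000 -13.8; 0.002 -0.028 -0.000 -15.8
```

>>> {"name": "move_arm", "arguments": {"targets": "0.001 -0.006 0 -3; 0.002 -0.012 0 -7; 0.002 -0.02 0 -11; 0.002 -0.025 0 -14; 0.002 -0.028 0 -16"}}

```text
time_s: 3.98
tcp_pos: [0.4737, 0.0454, 0.1436]
tool_rot: [-0.0, -0.325, 0.946, -0.0]
contact_force: [-2.1, 1.3, 0.2]
gripper_width: 0.0003
grasp_force: 1.0
```

Run:
```python
from est import *
s=imaging.snapshot("scene");print(tipang(s));b=blob(s,(310,250,350,305),blu);print(b,proj(s,(.4714,.0018,.045)))
rows([pose(t,.023) for t in (219,220.5,221.5)])
```

```text
((np.float64(331.4), np.float64(241.62857142857143)), np.int32(70), np.float64(0.12865025368329322), np.float64(219.4659751643811))
(np.float64(329.5647887323944), np.float64(272.7887323943662), 330.0, 276.5, 20.88669776916504, np.int32(710)) (np.float64(329.9684559126834), np.float64(276.31822605401237))
0.001 -0.003 -0.000 -0.9; 0.002 -0.005 -0.000 -2.4; 0.002 -0.007 -0.000 -3.4
```

>>> {"name": "move_arm", "arguments": {"targets": "0.001 -0.003 0 -1; 0.002 -0.005 0 -2; 0.002 -0.005 0 -2; 0.002 -0.005 0 -2"}}

```text
time_s: 4.53
tcp_pos: [0.4753, 0.0404, 0.1433]
tool_rot: [-0.0, -0.342, 0.94, -0.0]
contact_force: [0.4, 0.4, 0.8]
gripper_width: 0.0001
grasp_force: 0.0
```

Run:
```python
from est import *
s=imaging.snapshot("scene");print(tipang(s))
```

```text
((np.float64(330.9852941176471), np.float64(243.25)), np.int32(68), np.float64(0.1289843386709871), np.float64(222.63287686886773))
```

>>> {"name": "move_arm", "arguments": {"targets": "0.002 0.005 0 -2; 0.002 0.025 0 -2; 0.002 0.03 -0.05 -2; 0.002 0.03 -0.11 -2; 0.002 0.03 -0.15 -2"}}

```text
time_s: 5.2
tcp_pos: [0.4542, 0.0625, 0.2957]
tool_rot: [0.001, -0.359, 0.933, -0.0]
contact_force: [0.0, -0.1, -0.8]
gripper_width: 0.0002
grasp_force: 0.0
```

```bash
cat >> est.py <<'E'
def lp(a,off,z=.2): return (*(A+.07*u(a)+off*u(a+90)),z,a+90)
E
python3 - <<'E'
from est import *
s=imaging.snapshot("scene");print(tipang(s))
print(arm.sense()["tcp_pos"]);rows([lp(33.75,.05,.28),lp(33.75,.05,.2)])
E
```

```text
((np.float64(330.95061728395063), np.float64(242.51851851851853)), np.int32(81), np.float64(0.12930819326718915), np.float64(221.24281701241836))
[0.45511355 0.06290821 0.29925039]
-0.176 -0.018 0.020 8.3; -0.175 -0.017 0.100 8.3
```

>>> {"name": "move_arm", "arguments": {"targets": "-0.045 0 0.01 2; -0.09 -0.01 0.02 4; -0.135 -0.018 0.02 6; -0.175 -0.018 0.02 8; -0.175 -0.018 0.02 8"}}

```text
time_s: 5.88
tcp_pos: [0.5968, 0.1681, 0.272]
tool_rot: [-0.001, -0.294, 0.956, 0.0]
contact_force: [-0.9, -1.5, -1.0]
gripper_width: 0.0002
grasp_force: 0.0
```

>>> {"name": "move_arm", "arguments": {"targets": "0 0 0.04 0; 0 0 0.08 0; 0 0 0.08 0"}}

```text
time_s: 6.25
tcp_pos: [0.5952, 0.1651, 0.1916]
tool_rot: [-0.002, -0.293, 0.956, -0.0]
contact_force: [0.3, 0.1, 0.6]
gripper_width: 0.0
grasp_force: 0.0
```

Run:
```python
from est import *
s=imaging.snapshot("scene");print(tipang(s),arm.sense()["tcp_pos"],arm.sense()["contact_force"])
cv2.imwrite("pics/s3.png",cv2.resize(s["img"][160:320,280:460,::-1],(720,600)))
rows([lp(33.75,.035),lp(33.75,.028),lp(30,.026),lp(25,.026),lp(20,.026)])
```

```text
((np.float64(331.0571428571429), np.float64(243.22857142857143)), np.int32(70), np.float64(0.12882068361203364), np.float64(222.58300368761152)) [0.59615887 0.16561751 0.19364493] [ 6.74621975e-01 -6.51655709e-04  8.00750731e-01]
-0.002 -0.014 -0.006 0.3; -0.002 -0.021 -0.006 0.3; -0.004 -0.028 -0.006 4.0; -0.005 -0.034 -0.006 9.0; -0.006 -0.040 -0.006 14.0
```

View pics/s3.png

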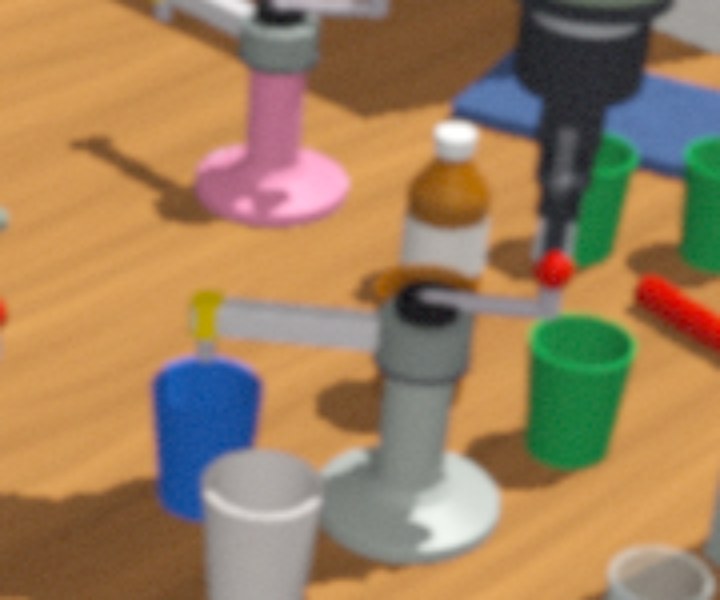

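The outlet hangs over the blue beaker at crop (207,345) above its mouth (207,380). The fingertip is behind the red ball at (555,268) and level with it. Now the lever push.

>>> {"name": "move_arm", "arguments": {"targets": "-0.002 -0.014 -0.006 0; -0.002 -0.021 -0.006 0; -0.004 -0.028 -0.006 4; -0.005 -0.034 -0.006 9; -0.006 -0.04 -0.006 14"}}

```text
time_s: 6.92
tcp_pos: [0.6245, 0.1363, 0.2003]
tool_rot: [0.001, -0.172, 0.985, 0.001]
contact_force: [-0.4, 3.8, 1.4]
gripper_width: 0.0005
grasp_force: 1.7
```

```bash
cat > lv.py <<'E'
import sys
from est import *
s=imaging.snapshot("scene");b=blob(s,(360,215,432,262),red);p=onz(s,b[0],b[1],.2)[:2]-A
print("ball",np.hypot(*p),np.degrees(np.arctan2(p[1],p[0])),b[5],"spout",tipang(s)[3],arm.sense()["contact_force"])
rows([lp(float(a),.026) for a in sys.argv[1:]])
E
python3 lv.py 14 8 2 -4 -10
```

```text
ball 0.07204867935714329 22.740555546113004 68 spout 221.29130440050736 [2.29695804 2.56476224 1.94317793]
-0.001 -0.007 0.000 5.5; -0.003 -0.015 0.000 11.5; -0.004 -0.022 0.000 17.5; -0.004 -0.030 0.000 23.5; -0.003 -0.038 0.000 29.5
```

>>> {"name": "move_arm", "arguments": {"targets": "-0.001 -0.007 0 5; -0.003 -0.015 0 11; -0.004 -0.022 0 17; -0.004 -0.03 0 23; -0.003 -0.038 0 29"}}

```text
time_s: 7.6
tcp_pos: [0.6404, 0.1015, 0.2002]
tool_rot: [0.001, 0.079, 0.997, 0.001]
contact_force: [3.2, 2.7, 0.4]
gripper_width: -0.0
grasp_force: 1.9
```

```bash
python3 lv.py -16 -22 -28 -34 -40
```

```text
ball 0.07358960853207913 -6.788869694525489 63 spout 221.41484215578146 [2.00070465 1.25913332 0.4275103 ]
-0.002 -0.007 0.000 6.5; -0.003 -0.015 0.000 12.5; -0.004 -0.023 0.000 18.5; -0.004 -0.030 0.000 24.5; -0.003 -0.038 0.000 30.5
```

>>> {"name": "move_arm", "arguments": {"targets": "-0.002 -0.007 0 6; -0.003 -0.015 0 12; -0.004 -0.023 0 18; -0.004 -0.03 0 24; -0.003 -0.038 0 30"}}

```text
time_s: 8.28
tcp_pos: [0.6373, 0.0633, 0.2]
tool_rot: [0.001, 0.334, 0.943, 0.001]
contact_force: [3.5, 2.2, 0.4]
gripper_width: -0.0
grasp_force: 1.8
```

```bash
python3 lv.py -45 -50 -54 -56 -58
```

```text
ball 0.07182419395774897 -35.97029420461638 73 spout 221.2805309504607 [1.06266591 1.22462252 0.77532343]
-0.002 -0.006 -0.000 5.6; -0.004 -0.013 -0.000 10.6; -0.004 -0.018 -0.000 14.6; -0.005 -0.020 -0.000 16.6; -0.005 -0.023 -0.000 18.6
```

>>> {"name": "move_arm", "arguments": {"targets": "-0.002 -0.006 0 5; -0.004 -0.013 0 10; -0.004 -0.018 0 14; -0.005 -0.02 0 16; -0.005 -0.023 0 18"}}

```text
time_s: 8.95
tcp_pos: [0.6263, 0.0426, 0.1996]
tool_rot: [0.0, 0.477, 0.879, 0.0]
contact_force: [1.5, 1.6, 3.4]
gripper_width: -0.0001
grasp_force: 1.5
```

```bash
python3 lv.py -59 -60 -61 -62
```

```text
ball 0.07227863813690036 -55.60297859689313 68 spout 221.0564748447377 [3.81383439 3.63175491 3.14888082]
-0.001 -0.002 -0.000 1.9; -0.001 -0.003 -0.000 2.9; -0.002 -0.004 -0.000 3.9; -0.002 -0.006 -0.000 4.9
```

>>> {"name": "move_arm", "arguments": {"targets": "-0.001 -0.002 0 2; -0.001 -0.003 0 2; -0.001 -0.003 0 2"}}

```text
time_s: 9.38
tcp_pos: [0.6259, 0.0418, 0.1998]
tool_rot: [0.001, 0.491, 0.871, 0.002]
contact_force: [14.8, 10.1, -2.0]
gripper_width: -0.0002
grasp_force: 9.3
```

```bash
python3 lv.py -60 -61
```

```text
ball 0.07210567632557806 -55.88384448385168 66 spout 221.12002266381455 [15.62104524 10.2768906  -0.89887389]
-0.001 -0.002 -0.000 1.1; -0.002 -0.004 -0.000 2.1
```

The force has risen to 18 N and the ball no longer moves, so the lever is at its stop. Backing off and rising.

>>> {"name": "move_arm", "arguments": {"targets": "0 0.008 0 0; 0 0.025 0 0; 0 0.03 -0.05 0; 0 0.03 -0.1 0; 0 0.03 -0.13 0"}}

```text
time_s: 10.05
tcp_pos: [0.6499, 0.0552, 0.3315]
tool_rot: [0.001, 0.492, 0.871, -0.0]
contact_force: [-0.1, 0.3, -0.8]
gripper_width: -0.0001
grasp_force: 0.0
```

>>> {"name": "move_arm", "arguments": {"targets": "0 0 0 0; 0 0 0 0; 0 0 0 0; 0 0 0 0"}}

```text
time_s: 10.55
tcp_pos: [0.6498, 0.0554, 0.3287]
tool_rot: [-0.0, 0.492, 0.87, -0.0]
contact_force: [0.3, 0.1, 0.3]
gripper_width: 0.0004
grasp_force: 0.0
```

```bash
python3 lv.py -60
python3 - <<'E'
from est import *
s=imaging.snapshot("scene");cv2.imwrite("pics/s4.png",cv2.resize(s["img"][160:320,280:460,::-1],(720,600)))
E
```

```text
ball 0.07081421006480557 -55.47418018896343 78 spout 221.4560051950063 [ 0.5894178  -0.2029714  -0.09952399]
-0.000 -0.030 0.129 1.0
```

View pics/s4.png

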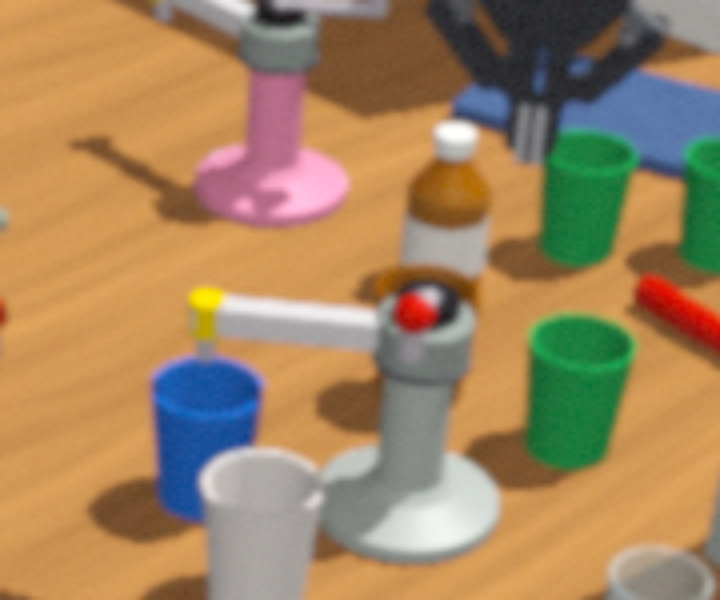

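The outlet (207,345) is over the blue mouth, the ball (415,312) is at its stop, the beakers are standing, and the gripper is clear. Handing in.

```bash
python3 -c "
from plant import arm
print(arm.finish_job())"
```

```text
the job is handed in; nothing more can be done
None
```

The job is handed in: the spout outlet is about 1 mm off the blue beaker's axis by camera estimate, the clamp lever is at its stop, and everything in the last view stands as it was; the hand-in gave no verdict.

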